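# Bring the engraver up in order: extraction, enable, start

## Robot

A 7-joint arm with a two-finger parallel gripper is mounted at the origin on the work surface. World frame = base frame: x ahead of the robot, y to its left, z up, the work surface at z = 0. Lengths are in m, angles in rad, forces in N, time in s.
With the tool pointing down it reaches from about 0.4 to 0.85 m from the base axis. Payload 10.4 kg.
Tool frame: the origin (TCP) lies at the very end of the fingers, on their centre line; the grasp point (between the pads) lies 19 mm behind it; z points along the fingers, y is the direction in which the jaws open and shut (so a half turn about z gives the same grasp; the last joint's range is limited). The gripper opens to 87 mm and grips with 3 to 60 N. Pads are 19 mm wide; open, the fingers measure 117 mm over their backs; the gripper's body (75 mm by 190 mm) begins 51 mm behind the grasp point.
Start: joints at [1.312, 0.332, -0.065, 1.46, 0.022, 1.35, -0.088], TCP at [0.146, -0.608, 0.223] pointing down, gripper open.
Joint ranges: [-2.6, 2.6], [-0.5, 2.12], [-1.47, 1.34], [0.16, 2.42], [-1.27, 4.41], [0.06, 2.06], [-2.6, 2.6]. Speed limits (rad/s): [2.22, 2.22, 2.79, 2.79, 3.14, 3.14, 3.14].

## Interface

Orientations are given as a unit quaternion [x, y, z, w].
In Python, from bench import r, eyes, job gives the robot as it stands. The module is installed in compiled form; this text tells all that it offers.
- The arm moves only by the tool play_rows, never from a script. Its argument "motion" is a list of rows, each a list of 7 numbers: the shift along the tool's x, y, z as a fraction of full scale, then the turn, a rotation vector about the tool's x, y, z as a fraction of full scale, then the opening in per cent of the stroke, from 0 (shut) to 100 (fully open). A call has 1 to 5 rows; each row is the pose to reach, as a shift and turn from the pose commanded when the call began, along the tool's axes at that moment; what a row does not reach only later rows make up. Full scale, the value 1, is 0.2 m for a shift and 90 degrees for a turn. A row lasts 1/8 s, in which the tool goes at most 62.5 mm and 10.7 degrees, less where a joint would pass 70% of its speed; a pose out of reach is approached as far as the arm can. A call with a number of a shift or a turn outside -1 to 1 is refused whole. A call with a gripper value outside its range is refused whole. The fingers move at their own pace and stop on an object; "squeeze" is the grip in N (left out, the last holds). Time passes only in rows, so rows that repeat a pose let the fingers close. It gives the time, the measured TCP pose, the force and the opening at its end, in the units of the state.
- r.read_state(): the state, without advancing time (a new reading comes with each control period).
- eyes.camera(name): name is "side" or "top"; returns a dict with "image" (384x512x3 uint8, red, green, blue), "mtx" (3x3 intrinsics, pixels), "dist" ([k1, k2, p1, p2, k3] as OpenCV has them; the pictures are not rectified), "R" (3x3) and "t" (3): a world point X has camera coordinates R X + t. Camera axes: x right, y down, z forward; pixel columns grow to the right and rows downward; lengths in m; the calibration is good to about 2 mm. A picture is of the moment at which its call begins. There is no depth.
- job.close_job(): hands the job in, once; it reports no verdict.
Trained networks look in a picture, given as the dict that the camera call returned (one of the last four; its "shot" number tells which), for a name from the list of things; names that differ only in an ending like _2 or _b are one class to them, and where a whole thing is asked for, a point or a joint stands for the part that bears it (a point fixed in the world has none). Each returns a list of dicts, best first, with "p" (0 to 1); they miss things now and then, are a little off and sometimes report something else, mostly with a low value. They report only what shows in the picture. A call takes as long as a camera call. They do not tell look-alikes from the thing itself.
- eyes.regions_of(picture, label): "region" (384x512 bool, what is visible of it) and "xy" ([column, row] in pixels, amid what is visible of it).
- eyes.landmark_of(picture, label): "xy" ([column, row] in pixels: a listed point, or the origin of a listed thing).
The state is a dict: "time": time; "joint_positions": joint angles; "joint_vel": joint speeds; "joint_torque": joint torques, N m; "ee_pos": TCP position; "eef_rot": TCP orientation; "ft_force": force on the tool from outside, world axes, zero at the start; "torque": the same for the moment, N m; "width": finger opening in m.
Only numpy, scipy, OpenCV 4.12 (cv2) and the standard library are available. Lean on these libraries where they do the work, as an engineer would, in place of code of your own. Each camera call takes 0.05 s, during which the arm holds its last target. There are 200 camera calls.

## Task

Start the desk engraver with the closed fingertips, in this order: first press the white end of the blue-and-white paddle on the grey switch box fully down to turn the extraction on, then push the yellow key on the black pendant fully in so that it stays in, then press the green start button fully and let it come back out. Never press the red stop button, do not pick up, drag or tip the pendant (only press what is on it while it lies where it is), and leave everything else on the bench undisturbed.

Things in the scene. Friction and masses are not known exactly. Their poses are not given: they have to be found in the camera images.
- fan_box: grey painted steel switch box of the extraction, fixed to the bench, 130 long (own x) x 100 (own y) x 70 mm high; origin at the centre of its underside, z up. Its paddle sits in the middle of the top, 68 (x) x 44 (y) x 10 mm, rocking about an axis along the box's y through the box's centre, 82 mm above the bench. Half of the paddle towards the box's +x is white (mostly), the other half blue
- fan_paddle (a joint): tilt of the paddle, rad: 0 = off (white end up, 0.22 rad above level), 0.44 = on (white end fully down, against its stop). It starts between 0 and 0.05 and stays wherever it is left; friction only, about 4 N at the white end's point
- paddle_white_end (a point): point on top of the paddle's white half, 20 mm from the rocking axis, where to press; moves with the paddle: about 94 mm above the bench when off, 84 mm when on (it goes down about 10 mm)
- paddle_blue_end (a point): point on top of the paddle's blue half, about 23 mm from the rocking axis; pressing it would switch the extraction off
- pendant: cordless black control pendant lying loose on the bench on four rubber feet, face up, 170 (own x) x 70 (own y) mm, its face 34 mm above the bench, 0.5 to 0.85 kg; origin at the centre of its underside, z up. On its face in a row along own x: red stop mushroom at -52 mm, yellow key at 0, green button at +52 mm
- enable_key (a joint): travel of the yellow key, m: 0 = out, 0.006 = fully in. Starts between 0 and 0.0008; friction only, about 4 N, and it stays wherever it is left
- enable_key_top (a point): centre of the top of the yellow key (32 mm diameter, stands 10 mm above the pendant's face when out); moves with the key
- start_button (a joint): travel of the green button, m: 0 = out, 0.006 = fully pressed. A spring returns it: about 1.2 N to start it, 4.8 N fully down
- start_button_top (a point): centre of the top of the green button (32 mm diameter, stands 10 mm above the pendant's face when out); moves with the button
- stop_button (a joint): travel of the red stop mushroom, m: 0 = out, 0.006 = pressed; sprung like the green one. To be left alone
- stop_button_top (a point): centre of the top of the red mushroom (36 mm diameter, its top 12.5 mm above the pendant's face)
- screwdriver: loose screwdriver, 150 mm long, lying along own x; origin on its underside; leave alone
- mug: loose blue mug, 80 mm diameter, 90 mm high, handle at own +y; origin at the centre of its underside; leave alone
- screw_jar: loose glass jar with an orange cap, 60 mm diameter, 75 mm high; origin at the centre of its underside; leave alone
- tape_roll: loose roll of yellow tape lying flat, 90 mm diameter, 25 mm high; origin at the centre of its underside; leave alone
- glue: loose white glue bottle with a red cap, 48 mm diameter, 100 mm high; origin at the centre of its underside; leave alone
- offcut: loose plywood offcut, 90 x 50 x 18 mm; origin at the centre of its underside; leave alone
- wrench: loose spanner, 150 mm long, lying along own x; origin on its underside; leave alone
Things that resemble listed ones, but are neither listed nor needed, are in the scene too. What is meant by the pendant is not purple, and is the smaller of those in its own colour.

How it is judged:
By the outcome, as a careful person would: the job done as asked, in the order asked, and still so for the second after the job is handed in, with the robot touching nothing.
It also fails if it takes over 45 s, if anything falls off the work surface, if the arm or the gripper's body presses on something with over 40 N, if the wrist force passes 120 N, or if a joint passes its speed limit or range.

## Working session

There is one attempt and no reset: what is moved stays moved. The work goes in short steps, Python scripts to look and compute and a tool call to move; the robot and the scene stay as the last step left them, time stands still between calls to the robot, and variables do not carry over. Pictures are saved under pics/ and viewed, about 8 in all and at most 12, crops included, and the job is handed in when it is done.

Besides the shell and the picture viewer there is one more tool, called after "Request:" as name(argument=value, ...), one argument or row to a line, values as JSON. play_rows: Moves the arm, as the interface text tells. Shift numbers are shares of 0.2 m and turn numbers shares of 90 degrees, none past 1 either way. Its arguments: {"type":"object","properties":{"motion":{"type":"array","items":{"type":"array","items":{"type":"number"}}},"squeeze":{"type":"number"}},"required":["motion"]}

```bash
mkdir -p pics
cat > h.py <<'E'
import numpy as np, cv2
from bench import r, eyes, job
from scipy.spatial.transform import Rotation as Rn
def ray(c,xy):
    n=cv2.undistortPoints(np.array([[xy]],float),c["mtx"],np.array(c["dist"],float))[0,0]
    R=np.array(c["R"]);t=np.array(c["t"])
    return -R.T@t, R.T@np.array([n[0],n[1],1.])
def at_z(c,xy,z):
    o,d=ray(c,xy); return o+d*(z-o[2])/d[2]
def tri(c1,a,c2,b):
    o1,d1=ray(c1,a);o2,d2=ray(c2,b)
    d1=d1/np.linalg.norm(d1);d2=d2/np.linalg.norm(d2)
    s=np.linalg.lstsq(np.stack([d1,-d2],1),o2-o1,rcond=None)[0]
    p,q=o1+s[0]*d1,o2+s[1]*d2
    return (p+q)/2,np.linalg.norm(p-q)
def proj(c,X):
    return cv2.projectPoints(np.array([X],float),cv2.Rodrigues(np.array(c["R"]))[0],np.array(c["t"],float),c["mtx"],np.array(c["dist"],float))[0][0,0]
def save(c,n): cv2.imwrite("pics/"+n,np.ascontiguousarray(c["image"][:,:,::-1]))
E
python3 - <<'E'
from h import *
np.set_printoptions(precision=3,suppress=True)
T=eyes.camera("top");S=eyes.camera("side")
save(T,"t0.png");save(S,"s0.png")
for l in ["fan_box","paddle_white_end","paddle_blue_end","pendant","enable_key_top","start_button_top","stop_button_top"]:
    for n,c in(("T",T),("S",S)):
        print(l,n,[(np.round(d["xy"],1).tolist(),round(d["p"],2)) for d in eyes.landmark_of(c,l)])
s=r.read_state();print({k:np.round(s[k],3) for k in("time","ee_pos","eef_rot","ft_force","width")})
E
```

```text
fan_box T [([317.7, 180.4], 0.96)]
fan_box S [([272.9, 173.0], 0.9), ([249.3, 152.6], 0.34)]
paddle_white_end T [([322.8, 172.8], 0.5), ([202.3, 187.3], 0.32)]
paddle_white_end S [([271.2, 176.2], 0.58), ([267.5, 150.1], 0.56)]
paddle_blue_end T [([320.4, 182.8], 0.51)]
paddle_blue_end S [([279.2, 154.9], 0.73), ([335.8, 154.6], 0.29)]
pendant T [([203.2, 187.4], 0.86), ([122.0, 233.4], 0.84), ([194.1, 253.3], 0.81)]
pendant S [([294.3, 291.0], 0.84), ([212.4, 252.0], 0.69), ([213.4, 366.4], 0.67)]
enable_key_top T [([321.6, 181.7], 0.61), ([272.2, 235.3], 0.54), ([198.3, 182.7], 0.52), ([187.9, 251.7], 0.49), ([121.2, 234.7], 0.39)]
enable_key_top S [([211.6, 345.8], 0.71), ([205.3, 244.7], 0.53), ([246.6, 152.4], 0.37), ([208.7, 190.7], 0.19), ([298.6, 138.9], 0.18)]
start_button_top T [([178.0, 238.8], 0.66), ([126.3, 217.4], 0.46), ([189.4, 172.4], 0.45)]
start_button_top S [([265.9, 281.6], 0.66), ([188.1, 244.8], 0.58), ([202.0, 332.4], 0.55)]
stop_button_top T [([112.3, 246.5], 0.66), ([203.9, 268.5], 0.52), ([207.8, 195.2], 0.51)]
stop_button_top S [([318.2, 270.0], 0.72), ([223.6, 367.0], 0.47), ([228.5, 238.9], 0.44)]
{'time': np.float64(0.8), 'ee_pos': array([ 0.146, -0.608,  0.223]), 'eef_rot': array([0.993, 0.118, 0.   , 0.   ]), 'ft_force': array([ 0.423, -0.575, -0.478]), 'width': np.float64(0.087)}
```

View pics/t0.png

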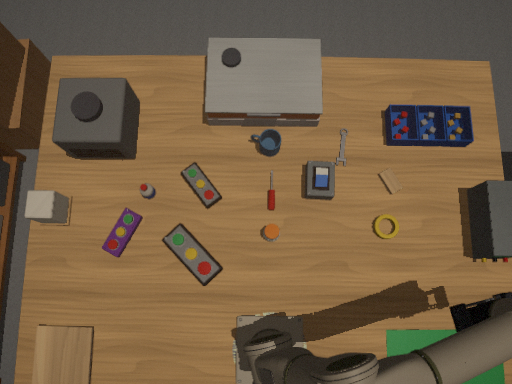

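View pics/s0.png

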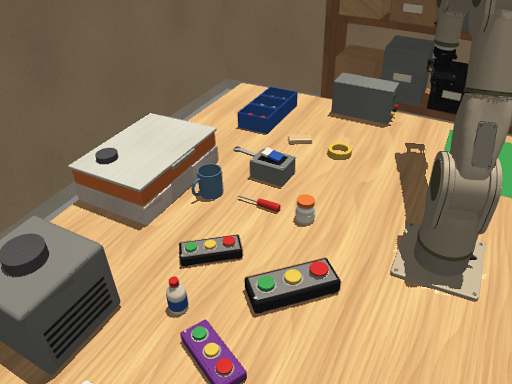

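The small black pendant is at about (201,185) in the top view and (210,248) in the side view, with green at the far-left end. The switch box is at (320,180) top and (272,167) side. I'll zoom in on both.

Run:
```python
from h import *
np.set_printoptions(precision=4,suppress=True)
T=eyes.camera("top");S=eyes.camera("side")
def crop(c,x,y,w,h,z): return cv2.resize(np.ascontiguousarray(c["image"][y:y+h,x:x+w,::-1]),(w*z,h*z),interpolation=cv2.INTER_CUBIC)
a=crop(T,295,150,50,60,6);b=crop(S,235,138,75,60,6);d=crop(T,175,155,50,60,6);e=crop(S,170,225,75,50,6)
im=np.zeros((720,800,3),np.uint8);im[:360,:300]=a;im[:360,310:760]=b;im[360:720,:300]=d;im[360:660,310:760]=e
cv2.imwrite("pics/z.png",cv2.resize(im,(660,594)))
def col(c,roi,lo,hi):
    x,y,w,h=roi;H=cv2.cvtColor(np.ascontiguousarray(c["image"]),cv2.COLOR_RGB2HSV)[y:y+h,x:x+w]
    m=cv2.inRange(H,np.array(lo),np.array(hi));n,l,st,ce=cv2.connectedComponentsWithStats(m)
    k=1+np.argmax(st[1:,4]);return ce[k]+[x,y],st[k,4]
tr=(178,160,46,50);sr=(175,230,75,40)
P={}
for n,lo,hi in(("green",(45,100,60),(85,255,255)),("yellow",(18,120,100),(33,255,255)),("red",(0,170,90),(6,255,255))):
    p,A=col(T,tr,lo,hi);q,B=col(S,sr,lo,hi);P[n]=tri(T,p,S,q);print(n,p,A,q,B,P[n],at_z(T,p,.042))
p,A=col(T,(295,150,50,60),(100,120,60),(125,255,255));q,B=col(S,(245,140,50,40),(100,120,60),(125,255,255))
print("blue",p,A,q,B,tri(T,p,S,q))
for c in(T,S):
  d=eyes.regions_of(c,"fan_paddle")[:2];print([(x["p"],x["xy"],x["region"].sum()) for x in d])
  print("fan box",[(x["p"],x["xy"],x["region"].sum()) for x in eyes.regions_of(c,"fan_box")[:2]])
```

```text
green [191.6735 172.5714] 49 [190.3023 246.6744] 86 (array([0.6212, 0.2901, 0.0417]), np.float64(6.515519165619272e-05)) [0.6211 0.29   0.042 ]
yellow [200.     183.4262] 61 [209.619  243.9524] 84 (array([0.5802, 0.2576, 0.0419]), np.float64(0.000869564640059195)) [0.5806 0.2578 0.042 ]
red [208.629  194.1935] 62 [228.382  240.1685] 89 (array([0.54  , 0.2244, 0.0449]), np.float64(0.0006368478889601381)) [0.5409 0.2248 0.042 ]
blue [320.947  180.4848] 132 [275.4052 155.7672] 116 (array([ 0.5871, -0.1768,  0.084 ]), np.float64(0.00016778465400108542))
[(0.69, [322.9, 176.8], np.int64(219))]
fan box [(0.96, [317.3, 182.9], np.int64(1180))]
[(0.73, [270.6, 152.0], np.int64(172))]
fan box [(0.79, [272.9, 169.3], np.int64(1319)), (0.48, [229.6, 241.9], np.int64(63))]
```

View pics/z.png

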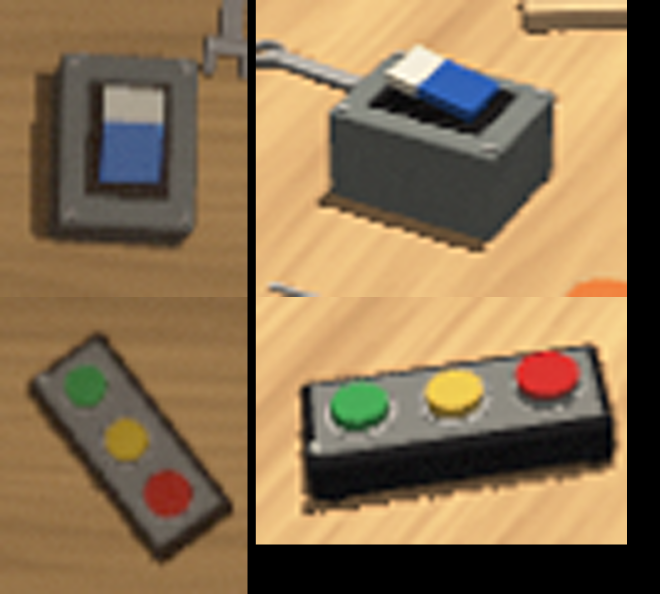

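Run:
```python
from h import *
np.set_printoptions(precision=4,suppress=True)
T=eyes.camera("top");S=eyes.camera("side")
def masks(c,roi):
    x,y,w,h=roi;H=cv2.cvtColor(np.ascontiguousarray(c["image"]),cv2.COLOR_RGB2HSV)
    f=np.zeros(H.shape[:2],np.uint8);f[y:y+h,x:x+w]=255
    b=cv2.inRange(H,np.array((100,120,60)),np.array((125,255,255)))&f
    w=cv2.inRange(H,np.array((5,0,140)),np.array((40,60,255)))&f
    def big(m):
        n,l,st,ce=cv2.connectedComponentsWithStats(m);k=1+np.argmax(st[1:,4]);return (l==k),ce[k]
    return big(w),big(b)
(wt,wtc),(bt,btc)=masks(T,(311,160,22,32))
(ws,wsc),(bs,bsc)=masks(S,(255,143,40,30))
print(wt.sum(),bt.sum(),ws.sum(),bs.sum(),wtc,btc,wsc,bsc)
W=tri(T,wtc,S,wsc);B=tri(T,btc,S,bsc);print(W,B)
d=W[0]-B[0];print("yaw deg",np.degrees(np.arctan2(d[1],d[0])),"tilt",np.degrees(np.arctan2(d[2],np.hypot(*d[:2]))),np.linalg.norm(d))
m=(wt|bt);ys,xs=np.nonzero(m);c=[xs.mean(),ys.mean()];
ys2,xs2=np.nonzero(ws|bs);print("centre",tri(T,c,S,[xs2.mean(),ys2.mean()]))
rc=cv2.minAreaRect(np.stack([xs,ys],1).astype(np.float32));print(rc,[at_z(T,p,.089) for p in cv2.boxPoints(rc)])
fb=eyes.regions_of(T,"fan_box")[0]["region"]
l=eyes.landmark_of(T,"fan_box")[0]["xy"];print("box", at_z(T,l,0),at_z(S,eyes.landmark_of(S,"fan_box")[0]["xy"],0))
print(T["image"][165:200,320].tolist())
```

```text
74 134 92 116 [321.5811 170.7568] [320.9552 180.5075] [273.1413 162.663 ] [275.4052 155.7672]
(array([ 0.6182, -0.1899,  0.045 ]), np.float64(0.03057007347848854)) (array([ 0.587 , -0.1768,  0.084 ]), np.float64(0.00025317020882175794))
yaw deg -22.86491230334884 tilt -49.00162524725053 0.05156210646964381
centre (array([ 0.5988, -0.1819,  0.0673]), np.float64(0.010321953416955198))
((321.0, 177.0), (18.0, 12.0), 90.0) [array([ 0.6312, -0.1557,  0.089 ]), array([ 0.6318, -0.1986,  0.089 ]), array([ 0.566 , -0.1971,  0.089 ]), array([ 0.5654, -0.1546,  0.089 ])]Traceback (most recent call last):
  File "<stdin>", line 20, in <module>
IndexError: list index out of range
```

Request:
play_rows(
  motion=[
    [0.3,-0.16,0,0,0,0,0],
    [0.6,-0.33,0,0,0,0,0],
    [0.93,-0.51,0,0,0,0,0],
    [0.93,-0.51,0,0,0,0,0],
    [0.93,-0.51,0,0,0,0,0],
  ],
  squeeze=20,
)

```text
time: 1.88
ee_pos: [0.305, -0.4636, 0.2229]
eef_rot: [0.993, 0.12, 0.0, 0.0]
ft_force: [-0.4, -0.8, 0.6]
width: 0.0451
```

Request:
play_rows(
  motion=[
    [0.3,-0.16,0,0,0,0,0],
    [0.6,-0.33,0,0,0,0,0],
    [0.93,-0.51,0,0,0,0,0],
    [0.93,-0.51,0,0,0,0,0],
    [0.93,-0.51,0,0,0,0,0],
  ],
)

```text
time: 2.5
ee_pos: [0.4609, -0.3219, 0.2224]
eef_rot: [0.993, 0.119, 0.0, -0.0]
ft_force: [0.2, -0.8, 0.3]
width: 0.0017
```

Request:
play_rows(
  motion=[
    [0.3,-0.16,0,0,0,0.09,0],
    [0.6,-0.33,0,0,0,0.18,0],
    [0.93,-0.51,0,0,0,0.18,0],
    [0.93,-0.51,0,0,0,0.18,0],
    [0.93,-0.51,0,0,0,0.18,0],
  ],
)

```text
time: 3.12
ee_pos: [0.6174, -0.1802, 0.2219]
eef_rot: [1.0, -0.023, -0.0, -0.0]
ft_force: [-1.3, -0.4, -0.9]
width: 0.0005
```

Request:
play_rows(
  motion=[
    [0.02,-0.01,0.2,0,0,0,0],
    [0.02,-0.01,0.4,0,0,0,0],
    [0.02,-0.01,0.56,0,0,0,0],
    [0.02,-0.01,0.56,0,0,0,0],
    [0.02,-0.01,0.56,0,0,0,0],
  ],
)

```text
time: 3.75
ee_pos: [0.6213, -0.18, 0.1122]
eef_rot: [1.0, -0.025, 0.001, 0.001]
ft_force: [0.5, 0.4, 0.5]
width: 0.0005
```

Run:
```python
from h import *
S=eyes.camera("side");T=eyes.camera("top")
g=lambda c,x,y,w,h,z: cv2.resize(np.ascontiguousarray(c["image"][y:y+h,x:x+w,::-1]),(w*z,h*z),interpolation=cv2.INTER_CUBIC)
cv2.imwrite("pics/s1.png",np.hstack([g(S,235,110,75,85,5),g(T,290,120,75,85,5)]))
p=r.read_state()["ee_pos"];print(p,proj(S,p),proj(T,p))
```

```text
[ 0.62194664 -0.17912034  0.11263357] [266.4734203  145.89493705] [322.61039995 168.85524342]
```

View pics/s1.png

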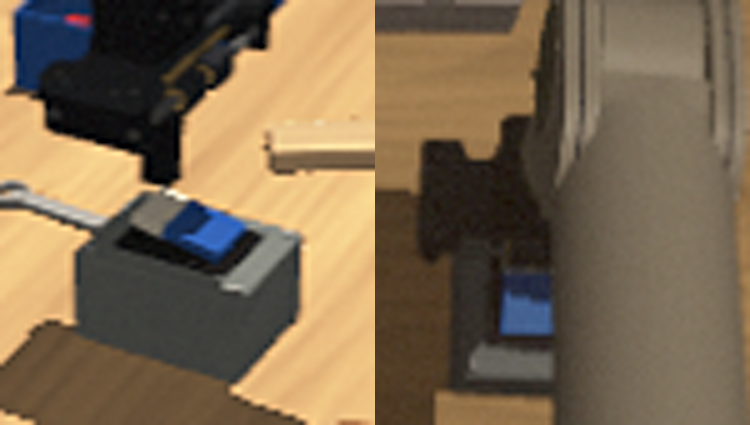

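The fingertip hangs over the white half (tip at about (266,146), white at about (266,151)). I'll press in small steps.

Request:
play_rows(
  motion=[
    [0,0,0.06,0,0,0,0],
    [0,0,0.1,0,0,0,0],
    [0,0,0.12,0,0,0,0],
    [0,0,0.12,0,0,0,0],
  ],
)

```text
time: 4.35
ee_pos: [0.6224, -0.178, 0.0871]
eef_rot: [1.0, -0.023, 0.001, 0.0]
ft_force: [3.4, -1.6, 3.4]
width: 0.0004
```

Request:
play_rows(
  motion=[
    [0,0,0.01,0,0,0,0],
    [0,0,0.02,0,0,0,0],
    [0,0,0.02,0,0,0,0],
  ],
)

```text
time: 4.72
ee_pos: [0.6228, -0.1781, 0.0858]
eef_rot: [1.0, -0.023, 0.002, 0.001]
ft_force: [-3.2, 1.2, 22.6]
width: 0.0008
```

Request:
play_rows(
  motion=[
    [0,0,0.005,0,0,0,0],
    [0,0,0.01,0,0,0,0],
    [0,0,0.01,0,0,0,0],
  ],
)

```text
time: 5.1
ee_pos: [0.623, -0.1782, 0.0855]
eef_rot: [1.0, -0.023, 0.002, 0.001]
ft_force: [-10.0, 2.5, 35.6]
width: 0.0004
```

Request:
play_rows(
  motion=[
    [0,0,-0.1,0,0,0,0],
    [0,0,-0.35,0,0,0,0],
    [0,0,-0.6,0,0,0,0],
    [0,0,-0.6,0,0,0,0],
  ],
)

```text
time: 5.6
ee_pos: [0.6229, -0.1782, 0.2049]
eef_rot: [1.0, -0.023, 0.003, 0.001]
ft_force: [0.4, 0.4, 0.4]
width: 0.0006
```

Run:
```python
from h import *
S=eyes.camera("side")
g=lambda c,x,y,w,h,z: cv2.resize(np.ascontiguousarray(c["image"][y:y+h,x:x+w,::-1]),(w*z,h*z),interpolation=cv2.INTER_CUBIC)
cv2.imwrite("pics/s2.png",g(S,235,110,75,85,6))
print(r.read_state()["ee_pos"],r.read_state()["ft_force"])
# geometric prediction of the paddle's white far edge, off/on
for a in(.22,-.22):
    print([np.round(proj(S,[.5985+s*np.cos(a)-.007*np.sin(a),-.177+w,.082+s*np.sin(a)+.007]),1).tolist() for s,w in((.034,.022),(.034,-.022),(-.034,.022),(-.034,-.022))])
```

```text
[ 0.62171748 -0.17805476  0.20202854] [ 0.73472157 -0.92849544 -0.11023632]
[[261.2, 152.7], [266.9, 146.9], [278.9, 161.0], [284.4, 154.9]]
[[260.4, 156.3], [266.1, 150.4], [278.2, 157.0], [283.6, 150.9]]
```

View pics/s2.png

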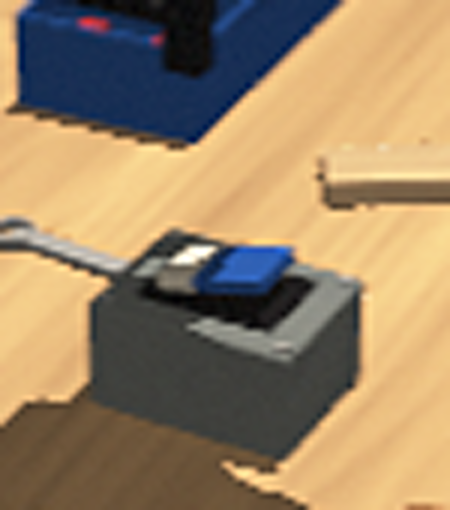

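The paddle is on: its white corner at (262,157) and blue corner at (284,151) match the predicted ON pose. Next is the key.

Request:
play_rows(
  motion=[
    [-0.03,-0.24,0,0,0,0,0],
    [-0.06,-0.48,0,0,0,0,0],
    [-0.1,-0.72,0,0,0,0,0],
    [-0.1,-0.72,0,0,0,0,0],
  ],
)

```text
time: 6.15
ee_pos: [0.6067, -0.0279, 0.1991]
eef_rot: [1.0, -0.02, -0.001, -0.001]
ft_force: [-0.6, 0.1, -0.3]
width: 0.0005
```

Request:
play_rows(
  motion=[
    [-0.03,-0.24,0,0,0,0,0],
    [-0.06,-0.48,0,0,0,0,0],
    [-0.1,-0.72,0,0,0,0,0],
    [-0.1,-0.72,0,0,0,0,0],
  ],
)

```text
time: 6.65
ee_pos: [0.5932, 0.1156, 0.1993]
eef_rot: [1.0, -0.02, -0.001, -0.001]
ft_force: [-0.5, 0.0, -0.4]
width: 0.0008
```

Request:
play_rows(
  motion=[
    [-0.03,-0.24,0,0,0,0,0],
    [-0.06,-0.48,0,0,0,0,0],
    [-0.1,-0.72,0,0,0,0,0],
    [-0.1,-0.72,0,0,0,0,0],
    [-0.1,-0.72,0,0,0,0,0],
  ],
)

```text
time: 7.28
ee_pos: [0.582, 0.2542, 0.1994]
eef_rot: [1.0, -0.024, -0.001, 0.001]
ft_force: [0.2, -0.3, -0.3]
width: 0.0005
```

Request:
play_rows(
  motion=[
    [-0.01,-0.017,0.22,0,0,0,0],
    [-0.01,-0.017,0.44,0,0,0,0],
    [-0.01,-0.017,0.67,0,0,0,0],
    [-0.01,-0.017,0.69,0,0,0,0],
    [-0.01,-0.017,0.69,0,0,0,0],
  ],
)

```text
time: 7.9
ee_pos: [0.5807, 0.2588, 0.0637]
eef_rot: [1.0, -0.024, 0.0, -0.0]
ft_force: [-0.6, 0.7, 0.3]
width: 0.0002
```

Run:
```python
from h import *
S=eyes.camera("side");T=eyes.camera("top")
g=lambda c,x,y,w,h,z: cv2.resize(np.ascontiguousarray(c["image"][y:y+h,x:x+w,::-1]),(w*z,h*z),interpolation=cv2.INTER_CUBIC)
cv2.imwrite("pics/s3.png",np.hstack([g(S,170,200,80,80,5),g(T,165,140,80,80,5)]))
p=r.read_state()["ee_pos"];print(p,proj(S,p),proj(T,p))
```

```text
[0.5811317  0.25984554 0.06483524] [208.01687462 238.02544926] [198.64217347 181.81172016]
```

View pics/s3.png

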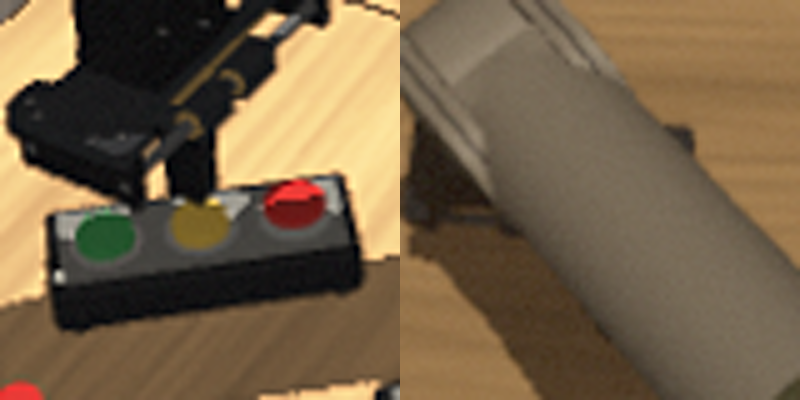

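The tip is right above the yellow key. Pressing it.

Request:
play_rows(
  motion=[
    [0,0.005,0.05,0,0,0,0],
    [0,0.005,0.1,0,0,0,0],
    [0,0.005,0.12,0,0,0,0],
    [0,0.005,0.12,0,0,0,0],
  ],
)

```text
time: 8.5
ee_pos: [0.5798, 0.2587, 0.0386]
eef_rot: [1.0, -0.023, 0.0, 0.0]
ft_force: [0.5, -1.1, 2.6]
width: 0.0005
```

Request:
play_rows(
  motion=[
    [0,0,0.01,0,0,0,0],
    [0,0,0.02,0,0,0,0],
    [0,0,0.02,0,0,0,0],
  ],
)

```text
time: 8.88
ee_pos: [0.5801, 0.2588, 0.0381]
eef_rot: [1.0, -0.024, 0.001, 0.001]
ft_force: [-13.4, -8.2, 34.4]
width: 0.0001
```

Request:
play_rows(
  motion=[
    [0,0,-0.03,0,0,0,0],
    [0,0,-0.15,0,0,0,0],
    [0,0,-0.4,0,0,0,0],
    [0,0,-0.4,0,0,0,0],
  ],
)

```text
time: 9.38
ee_pos: [0.5814, 0.2602, 0.1183]
eef_rot: [1.0, -0.023, 0.003, -0.001]
ft_force: [0.6, 0.5, 0.5]
width: 0.0003
```

Run:
```python
from h import *
S=eyes.camera("side")
g=lambda c,x,y,w,h,z: cv2.resize(np.ascontiguousarray(c["image"][y:y+h,x:x+w,::-1]),(w*z,h*z),interpolation=cv2.INTER_CUBIC)
cv2.imwrite("pics/s4.png",g(S,170,205,80,70,7))
p=r.read_state()["ee_pos"];print(p)
H=cv2.cvtColor(np.ascontiguousarray(S["image"]),cv2.COLOR_RGB2HSV)[230:270,175:250]
for n,lo,hi in(("green",(45,100,40),(85,255,255)),("yellow",(18,150,60),(33,255,255)),("red",(0,170,70),(6,255,255))):
    m=cv2.inRange(H,np.array(lo),np.array(hi));k,l,st,ce=cv2.connectedComponentsWithStats(m);i=1+np.argmax(st[1:,4]);c=ce[i]+[175,230];print(n,c,st[i,4],at_z(S,c,{"green":.042,"yellow":.037,"red":.045}[n]))
```

```text
[0.58031686 0.25942913 0.11594847]
green [190.48275862 246.81609195] 87 [0.62026944 0.29063249 0.042     ]
yellow [209.54098361 245.04918033] 61 [0.58080761 0.25705686 0.037     ]
red [228.32183908 240.22988506] 87 [0.53965946 0.22469467 0.045     ]
```

View pics/s4.png

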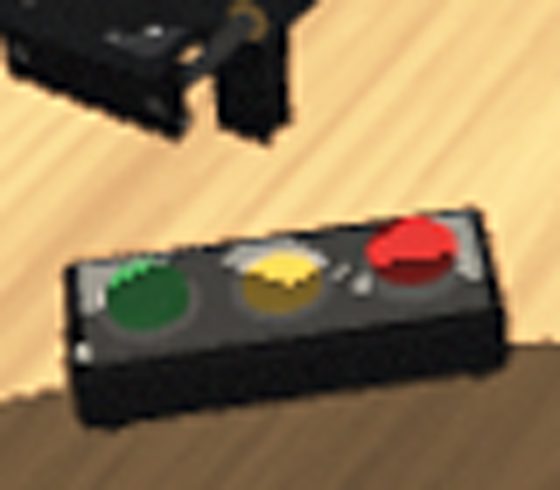

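The yellow key now sits low and the pendant hasn't moved (buttons within 1 mm). Next is green.

Request:
play_rows(
  motion=[
    [0.1,-0.08,0,0,0,0,0],
    [0.193,-0.158,0.05,0,0,0,0],
    [0.193,-0.158,0.2,0,0,0,0],
    [0.193,-0.158,0.28,0,0,0,0],
    [0.193,-0.158,0.28,0,0,0,0],
  ],
)

```text
time: 10.05
ee_pos: [0.6185, 0.2878, 0.0565]
eef_rot: [1.0, -0.023, -0.002, 0.001]
ft_force: [-0.5, -0.6, -0.2]
width: 0.0006
```

Request:
play_rows(
  motion=[
    [0.01,-0.01,0.02,0,0,0,0],
    [0.01,-0.01,0.05,0,0,0,0],
    [0.01,-0.01,0.08,0,0,0,0],
    [0.01,-0.01,0.08,0,0,0,0],
  ],
)

```text
time: 10.55
ee_pos: [0.6219, 0.2905, 0.0425]
eef_rot: [1.0, -0.023, 0.0, -0.0]
ft_force: [-0.4, 0.2, 2.8]
width: 0.0002
```

Request:
play_rows(
  motion=[
    [0,0,0.01,0,0,0,0],
    [0,0,0.02,0,0,0,0],
    [0,0,0.02,0,0,0,0],
  ],
)

```text
time: 10.92
ee_pos: [0.6219, 0.2904, 0.0387]
eef_rot: [1.0, -0.024, 0.0, 0.0]
ft_force: [-0.5, -0.8, 3.6]
width: 0.0004
```

Request:
play_rows(
  motion=[
    [0,0,0.006,0,0,0,0],
    [0,0,0.012,0,0,0,0],
    [0,0,0.012,0,0,0,0],
  ],
)

```text
time: 11.3
ee_pos: [0.6221, 0.2905, 0.0382]
eef_rot: [1.0, -0.024, 0.0, 0.0]
ft_force: [-6.7, -4.8, 19.4]
width: 0.0006
```

Request:
play_rows(
  motion=[
    [0,0,-0.03,0,0,0,0],
    [0,0,-0.15,0,0,0,0],
    [0,0,-0.4,0,0,0,0],
    [0,0,-0.8,0,0,0,0],
    [0,0,-0.8,0,0,0,0],
  ],
)

```text
time: 11.92
ee_pos: [0.623, 0.2916, 0.2007]
eef_rot: [1.0, -0.023, 0.003, -0.001]
ft_force: [0.6, -0.4, 0.1]
width: 0.0002
```

Run:
```python
from h import *
S=eyes.camera("side");save(S,"s5.png")
s=r.read_state();print(s["ee_pos"],s["ft_force"],s["time"])
H=cv2.cvtColor(np.ascontiguousarray(S["image"]),cv2.COLOR_RGB2HSV)[230:270,175:250]
for n,lo,hi in(("green",(45,100,40),(85,255,255)),("yellow",(18,150,60),(33,255,255)),("red",(0,170,70),(6,255,255))):
    m=cv2.inRange(H,np.array(lo),np.array(hi));k,l,st,ce=cv2.connectedComponentsWithStats(m);i=1+np.argmax(st[1:,4]);c=ce[i]+[175,230];print(n,c,st[i,4],at_z(S,c,{"green":.042,"yellow":.037,"red":.045}[n]))
cv2.imwrite("pics/s5.png",cv2.resize(np.ascontiguousarray(S["image"][130:290,150:350,::-1]),(800,600),interpolation=cv2.INTER_CUBIC))
```

```text
[0.62301959 0.29146794 0.20089595] [ 0.41972614 -0.33050941  1.95098137] 11.975
green [190.36956522 246.61956522] 92 [0.6209881  0.29012236 0.042     ]
yellow [209.52459016 244.96721311] 61 [0.58102421 0.25679759 0.037     ]
red [228.32954545 240.13636364] 88 [0.53983264 0.22435623 0.045     ]
```

View pics/s5.png

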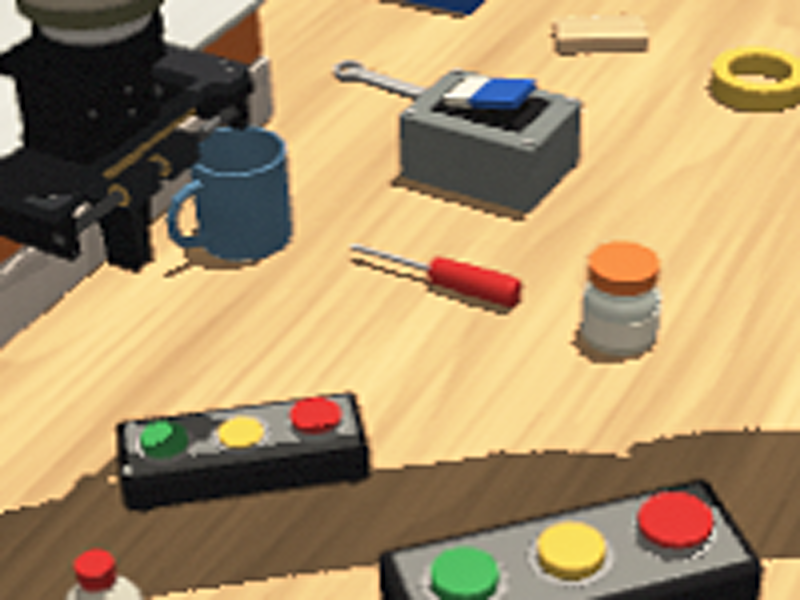

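The paddle is still on, yellow is in, green is back out, red is out, and nothing else has been disturbed. I'll hand in the job.

```bash
python3 -c "
from bench import job
print(job.close_job())"
```

```text
the job is handed in; nothing more can be done
None
```

I pressed all three controls in the order asked and handed the job in at about 12 s on the robot's clock. No verdict was reported.

| Control | Tip height when pressed | Contact force | Last check |
|---|---|---|---|
| White end of the paddle | 85.5 mm | about 36 N | Picture matches the predicted on position |
| Yellow key | 38 mm | about 34 N | Sits visibly low and stayed in |
| Green button | 38 mm | about 19 N | Back out after release |

- **Pendant and red button:** The pendant's buttons were within about 1 mm of where they started. The red stop button was never touched.
- **Rest of the bench:** I saw nothing else disturbed in the last side picture. It was a crop, so it did not cover the whole bench.
- **Failed check:** Measuring the white half of the paddle from two views failed because the colour mask picked up the wrong area. I located it from the top view and the blue half instead, then confirmed the fingertip was over it in a picture before pressing.

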